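# Scraper from the tool crate, offcuts into the scrap pan

## Robot

A 6-joint arm with a two-finger parallel gripper is mounted at the origin on the work surface. World frame = base frame: x ahead of the robot, y to its left, z up, the work surface at z = 0. Lengths are in mm, angles in rad, forces in N, time in s.
With the tool pointing down it reaches from about 400 to 925 mm from the base axis. Payload 12.5 kg.
Tool frame: the origin (TCP) lies between the finger pads; the fingertips stand 14 mm ahead of it and the grasp point (between the pads) lies 5 mm behind it; x points along the fingers, y is the direction in which the jaws open and shut, and the axes are right-handed (so a half turn about x gives the same grasp; the last joint's range is limited). The gripper opens to 95 mm and grips with 3 to 60 N. Pads are 20 mm wide; open, the fingers measure 119 mm over their backs; the gripper's body (75 mm by 180 mm) begins 59 mm behind the grasp point.
Start: joints at [-1.332, 0.491, 1.559, -0, 1.092, -0.106], TCP at [211.278, -588.223, 228.661] pointing down, gripper open.
Joint ranges: [-3.1, 3.1], [-0.84, 2.19], [0.05, 2.79], [-1.13, 4.28], [0.06, 2.93], [-2.69, 2.69]. Speed limits (rad/s): [2.22, 2.22, 2.79, 3.14, 3.14, 3.14].

## Interface

Orientations are given as [roll, pitch, yaw] about the fixed x, y, z axes, in that order (R = Rz(yaw) Ry(pitch) Rx(roll)).
In Python, from cell import env, cams gives the robot as it stands.
- The arm moves only by the tool carry_out, never from a script. Its arguments are lists of equal length, an entry for each row: "grip": the closure, from -1 (fully open) to 1 (shut); "linear": the shift along the tool's x, y, z scaled (see below), a list of three; "turn": the turn about the tool's x scaled (see below). In form: {"grip": [grip, ...], "linear": [[tx, ty, tz], ...], "turn": [turn, ...]}. A call has 1 to 5 rows; each row shifts and turns the commanded pose from where the row before left it, along the tool's axes as they then stand; what a row does not reach is not made up. The controller multiplies each number of a shift by 0.5 m and each number of a turn by 180 degrees. A row lasts 1/10 s, in which the tool goes at most 50 mm and 8.59 degrees, less where a joint would pass 70% of its speed; a pose out of reach is approached as far as the arm can. A call with a number of a shift or a turn outside -1 to 1 is refused whole. A call with a gripper value outside its range is refused whole. The fingers move at their own pace and stop on an object; the grip force is fixed at half the most. Time passes only in rows, so rows that do not move let the fingers close. It gives the time, the measured TCP pose, the force and the opening at its end, in the units of the state.
- env.state(): the state, without advancing time (a new reading comes with each control period).
- cams.read_camera(name): name is "side" or "top" or "wrist"; returns the picture (384x512x3 uint8, blue, green, red); there is no depth.
- cams.camera_info(name): a dict with "fx", "fy", "cx", "cy" (pixels), "dist" ([k1, k2, p1, p2, k3] as OpenCV has them; the pictures are not rectified), "view" (4x4, takes a point from world to camera coordinates). Camera axes: x right, y down, z forward; pixel columns grow to the right and rows downward; lengths in mm; the calibration is good to about 2 mm. A picture is of the moment at which its call begins: read the wrist's pose just before it. camera_info takes no time and is no camera call; for the wrist camera it gives the pose at the moment of the call.
- env.job_done(): hands the job in, once; it reports no verdict.
The state is a dict: "t": time; "joints": joint angles; "qvel": joint speeds; "tau": joint torques, N m; "eef_pos": TCP position; "tcp_rot": TCP orientation; "ft_force": force on the tool from outside, world axes, zero at the start; "moment": the same for the moment, N m; "opening": opening from 0.0 (shut) to 1.0 (fully open).
Only numpy, scipy, OpenCV 4.12 (cv2) and the standard library are available. Lean on these libraries where they do the work, as an engineer would, in place of code of your own. Each camera call takes 0.05 s, during which the arm holds its last target. There are 200 camera calls.

## Task

Take the scraper block (the longer of the two blocks with an upright wooden rib) out of the crowded tool crate, leaving the other tools in the crate. With it, sweep all three flat-bar offcuts off the steel bench plate into the scrap pan against the plate's far edge, letting none drop onto the bench and never touching an offcut with the gripper or arm. Then stand the scraper upright on the cleared plate and let go.

Things in the scene. Friction and masses are not known exactly. Their poses are not given: they have to be found in the camera images.
- crate: Fixed open black plastic tool crate, 290 x 290 mm, 45 mm high, walls and floor 5 mm thick. Origin: centre of its underside, on the bench; x and y along its sides, z up. It may stand to the left or the right of the robot, the plate being on the other side.
- scraper: The scraper block, loose, standing in the crate: steel foot 30 (x) x 160 (y) x 20 mm high, and on its middle an upright wooden rib 22 mm thick (x), 100 mm long (y), reaching from 20 to 75 mm above the underside. Origin: centre of the underside; z up. The long straight foot (along y) is the sweeping edge; grip the rib across its 22 mm. Weighs about 0.45 kg.
- short_block: Look-alike that stays in the crate: same make as the scraper but foot only 30 (x) x 80 (y) x 20 mm, rib 22 x 60 mm, reaching 60 mm above the underside. Origin: centre of the underside.
- flat_bar: Stays in the crate: plain steel bar 150 (x) x 30 x 20 mm high, no rib. Origin: centre of the underside.
- extension: Stays in the crate: steel socket extension bar, about 165 mm long along its y, 23 mm thick at its head. Origin: middle of its length, on its underside.
- spanner: Stays in the crate: flat steel spanner 160 mm long, lying along its x. Origin: centre of the underside.
- plate: Fixed dark steel bench plate 220 (x) x 220 (y) x 40 mm high with a flat top. Origin: centre of its underside, on the bench; x points away from the robot, towards the scrap pan; top at z = 40 mm.
- pan: Fixed shallow grey sheet-metal scrap pan, 180 (x) x 260 (y) mm outside, walls and floor 4 mm. It stands 3 mm off the plate's +x edge; the wall on that side is only 20 mm high (20 mm below the plate's top), the other walls 36 mm. Origin: centre of its underside; axes parallel to the plate's.
- offcut0: One of three equal loose offcuts of flat steel bar, 70 (x) x 24 (y) x 8 mm thick, lying flat on the plate, about 0.1 kg. Origin: centre of the face it lies on at the start.
- offcut1: One of three equal loose offcuts of flat steel bar, 70 (x) x 24 (y) x 8 mm thick, lying flat on the plate, about 0.1 kg. Origin: centre of the face it lies on at the start.
- offcut2: One of three equal loose offcuts of flat steel bar, 70 (x) x 24 (y) x 8 mm thick, lying flat on the plate, about 0.1 kg. Origin: centre of the face it lies on at the start.
Things that resemble listed ones, but are neither listed nor needed, are in the scene too. Leave any purple or turquoise look-alike of the flat_bar alone. What is shaped like the scraper but turquoise is not meant.

How it is judged:
By the outcome, as a careful person would: the job done as asked, in the order asked, and still so for the second after the job is handed in, with the robot touching nothing.
It also fails if it takes over 50 s, if anything falls off the work surface, if the arm or the gripper's body presses on something with over 40 N, if the wrist force passes 120 N, or if a joint passes its speed limit or range.

## Working session

There is one attempt and no reset: what is moved stays moved. The work goes in short steps, Python scripts to look and compute and a tool call to move; the robot and the scene stay as the last step left them, time stands still between calls to the robot, and variables do not carry over. Pictures are saved under pics/ and viewed, about 8 in all and at most 12, crops included, and the job is handed in when it is done.

Besides the shell and the picture viewer there is one more tool, called after "Emit:" in YAML: its name, and indented under it one key for each argument. carry_out: Moves the arm, as the interface text tells. Shifts and turns lie within -1 to 1; 1 stands for 0.5 m of shift or 180 degrees of turn. Its arguments: {"type":"object","properties":{"grip":{"type":"array"},"linear":{"type":"array"},"turn":{"type":"array"}},"required":["grip","linear","turn"]}

```bash
mkdir -p pics
cat > h.py <<'E'
import numpy as np, cv2
from cell import env, cams
from scipy.spatial.transform import Rotation as R
def snap(n,f):
    i=cams.camera_info(n); im=cams.read_camera(n); cv2.imwrite(f'pics/{f}.png',im)
    np.savez(f'pics/{f}.npz',**{k:np.array(i[k]) for k in i}); return im
def load(f): return np.load(f'pics/{f}.npz')
def K(i): return np.array([[i['fx'],0,i['cx']],[0,i['fy'],i['cy']],[0,0,1.]],float)
def pix2w(f,uv,z):
    i=load(f); V=i['view']; n=cv2.undistortPoints(np.array(uv,float).reshape(-1,1,2),K(i),i['dist']).reshape(-1,2)
    d=np.c_[n,np.ones(len(n))]@V[:3,:3]; c=-V[:3,:3].T@V[:3,3]
    return c+d*((z-c[2])/d[:,2])[:,None]
def w2pix(f,p):
    i=load(f); V=i['view']; return cv2.projectPoints(np.array(p,float).reshape(-1,1,3),cv2.Rodrigues(V[:3,:3])[0],V[:3,3],K(i),i['dist'])[0].reshape(-1,2)
E
python3 - <<'E'
from h import *
print(env.state())
a=snap('top','top0'); b=snap('side','side0')
c=np.vstack([a,b]) 
cv2.imwrite('pics/top0b.png',cv2.resize(a,(800,600),interpolation=cv2.INTER_CUBIC))
for n in('top0','side0'):
    i=load(n);V=i['view'];print(n,-V[:3,:3].T@V[:3,3],i['fx'])
E
```

```text
{'t': 0.0, 'joints': array([-1.33159707e+00,  4.91570964e-01,  1.55949911e+00,  2.65392658e-05,
        1.09172889e+00, -1.05559363e-01]), 'qvel': array([ 0.00066557,  0.00060954,  0.00026076, -0.00126672,  0.00064077,
       -0.00246255]), 'tau': array([-3.15790828e-06, -6.12661815e+01, -2.58182484e+01,  6.91680377e-02,
        4.82427387e-02, -1.11504060e-04]), 'eef_pos': array([ 211.22029263, -587.95188025,  228.03756704]), 'tcp_rot': array([-1.6958646 ,  1.56958978,  1.79047443]), 'ft_force': array([-0.57590079,  0.1128838 ,  0.06893576]), 'moment': array([ 0.02072532,  0.01577341, -0.01034015]), 'opening': 1.0033654132559318}
top0 [404.93038091  -1.77202753 986.13606739] 361.4176344448078
side0 [ 458.1941674  -931.63386778  803.84749461] 385.6125712023357
```

View pics/top0b.png

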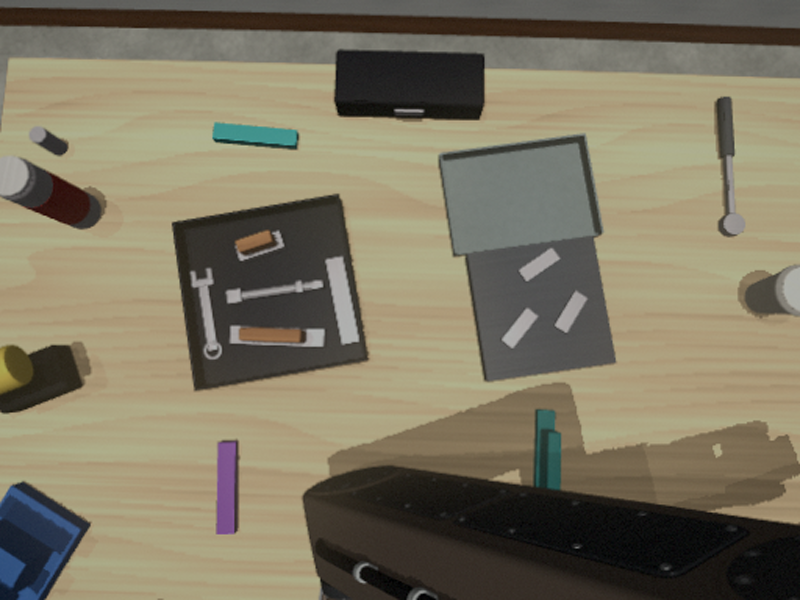

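View pics/side0.png

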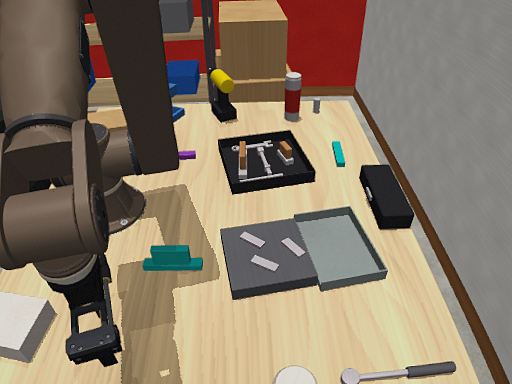

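The top view shows the crate at about (270,290), with the scraper at its near side around (275,336). The plate is at about (540,310) with three offcuts, and the pan lies beyond it. The side view agrees. Next I'll enlarge both areas.

Run:
```python
import cv2
a=cv2.imread('pics/top0.png')
c=a[118:256,105:243]; d=a[80:250,275:400]
c=cv2.resize(c,(552,552),interpolation=cv2.INTER_CUBIC)
cv2.imwrite('pics/c1.png',c)
cv2.imwrite('pics/c2.png',cv2.resize(a[150:248,290:400],(770,588*98*7//(98*6)//7*7//1 if 0 else 98*7-100),interpolation=cv2.INTER_CUBIC) if 0 else cv2.resize(a[145:245,290:400],(660,600),interpolation=cv2.INTER_CUBIC))
```

```text
(no output)
```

View pics/c1.png

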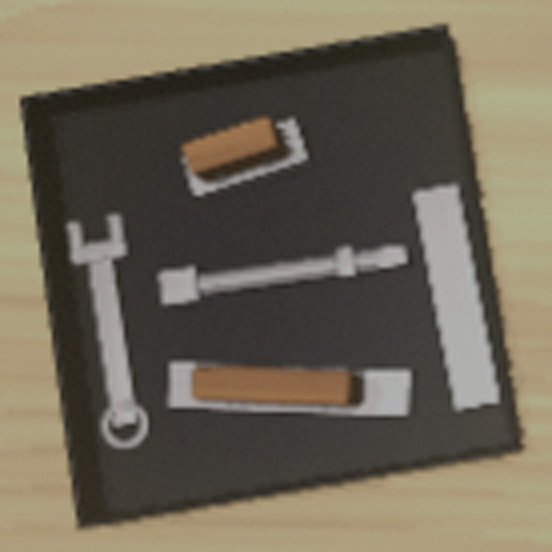

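View pics/c2.png

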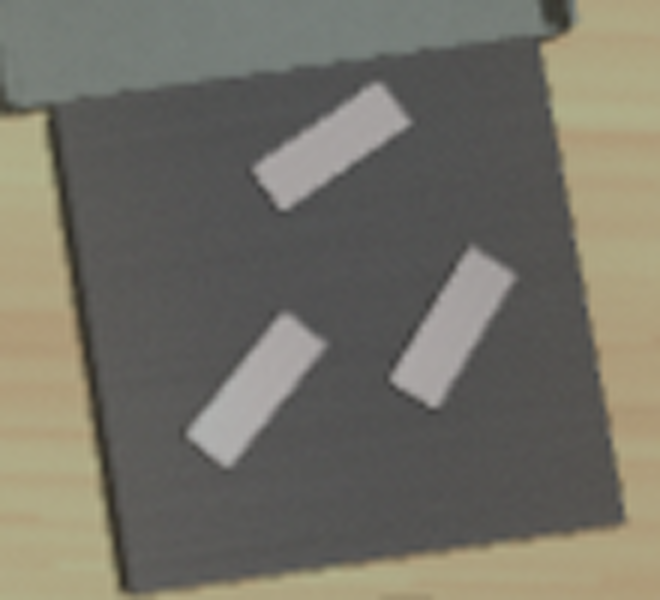

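Run:
```python
from h import *
np.set_printoptions(precision=1,suppress=True)
def P(s,o,pts,z): return pix2w('top0',(np.array(pts)+.5)/s-.5+o,z)
o1=np.array([105,118]);o2=np.array([290,145])
def rep(n,p):
    e=np.linalg.norm(np.roll(p,-1,0)-p,axis=1); d=p[1]-p[0]+p[2]-p[3]
    print(n,p[:,:2].tolist() if 0 else p[:,:2].round(0).tolist(),'c',p.mean(0),'edges',e,'ang01',np.degrees(np.arctan2(d[1],d[0])))
rep('foot',P(4,o1,[(170,362),(411,371),(409,416),(168,407)],25))
rep('rib',P(4,o1,[(193,368),(350,373),(350,404),(192,400)],80))
rep('crate',P(4,o1,[(22,99),(447,27),(523,448),(80,526)],45))
rep('ext',P(4,o1,[(160,270),(405,247),(405,268),(160,303)],20))
rep('short foot',P(4,o1,[(190,165),(295,120),(307,157),(197,195)],25))
rep('plate',P(6,o2,[(58,103),(540,38),(625,522),(133,590)],40))
rep('o0',P(6,o2,[(251,170),(382,81),(412,122),(284,212)],48))
rep('o1',P(6,o2,[(390,380),(473,244),(518,276),(437,410)],48))
rep('o2',P(6,o2,[(186,433),(287,311),(328,346),(229,469)],48))
s=env.state(); print(R.from_euler('xyz',s['tcp_rot']).as_matrix())
```

```text
foot [[459.0, 294.0], [457.0, 133.0], [428.0, 133.0], [429.0, 293.0]] c [443.4 213.   25. ] edges [160.9  29.9 160.4  29.9] ang01 -90.62079789620002
rib [[453.0, 262.0], [452.0, 163.0], [433.0, 162.0], [433.0, 261.0]] c [442.6 212.2  80. ] edges [98.8 19.4 99.1 20.1] ang01 -90.12004786738277
crate [[631.0, 397.0], [687.0, 115.0], [408.0, 55.0], [351.0, 339.0]] c [519.2 226.7  45. ] edges [287.  285.  289.9 285.8] ang01 -78.6099987334389
ext [[521.0, 305.0], [541.0, 141.0], [527.0, 140.0], [499.0, 304.0]] c [522.2 222.7  20. ] edges [165.9  14.3 166.3  22.4] ang01 -81.7023443368378
short foot [[593.0, 288.0], [626.0, 218.0], [600.0, 209.0], [572.0, 282.0]] c [597.7 249.3  25. ] edges [76.9 27.  78.2 21.3] ang01 -66.91803828703108
plate [[592.0, -108.0], [627.0, -323.0], [414.0, -358.0], [379.0, -144.0]] c [ 503.2 -233.1   40. ] edges [217.4 216.4 216.8 216. ] ang01 -80.75106829700773
o0 [[563.0, -192.0], [604.0, -250.0], [586.0, -263.0], [545.0, -207.0]] c [ 574.6 -228.2   48. ] edges [70.9 22.3 69.9 23.3] ang01 -54.043339976775684
o1 [[472.0, -253.0], [533.0, -290.0], [519.0, -309.0], [460.0, -274.0]] c [ 496.2 -281.4   48. ] edges [70.6 23.8 69.3 23.9] ang01 -31.10294674780974
o2 [[447.0, -165.0], [501.0, -208.0], [487.0, -226.0], [432.0, -183.0]] c [ 466.9 -195.7   48. ] edges [69.5 23.2 69.2 24. ] ang01 -38.524683413536316
[[-0.   0.3 -0.9]
 [ 0.  -0.9 -0.3]
 [-1.  -0.  -0. ]]
```

```bash
cat > go.py <<'E'
import sys
from h import *
np.set_printoptions(precision=4,suppress=True)
t=[float(a) for a in sys.argv[1:]]; s=env.state(); M=R.from_euler('xyz',s['tcp_rot']).as_matrix()
yaw=np.degrees(np.arctan2(M[1,1],M[0,1]))
print('t',s['t'],'pos',s['eef_pos'],'yaw',yaw,'F',s['ft_force'],'op',s['opening'],'j',s['joints'])
if len(t)>=3: print('lin',M.T@(np.array(t[:3])-s['eef_pos'])/500)
if len(t)>3: print('turn',-(t[3]-yaw)/180)
E
python3 go.py 443 -250 228 0
```

```text
t 0.1 pos [ 211.2108 -588.009   228.136 ] yaw -70.24489333692283 F [ 0.6991 -0.1351 -0.8058] op 1.0001031880766433 j [-1.3316  0.4915  1.5594 -0.      1.0917 -0.1056]
lin [ 0.0008 -0.4795 -0.6648]
turn -0.39024940742734904
```

Emit:
carry_out:
  grip: [-0.3,-0.3,-0.3,-0.3,-0.3]
  linear:
    - [0,0,0]
    - [0,0,0]
    - [0,0,0]
    - [0,0,0]
    - [0,0,0]
  turn: [-0.045,-0.045,-0.045,-0.045,-0.045]

```text
t: 0.6
eef_pos: [211.2, -588.1, 228.3]
tcp_rot: [-2.415, 1.57, 1.784]
ft_force: [-0.1, 0.5, -0.2]
opening: 0.665
```

Emit:
carry_out:
  grip: [-0.3,-0.3,-0.3,-0.3,-0.3]
  linear:
    - [0,0,0]
    - [0,0,0]
    - [0,0,0]
    - [0,0,0]
    - [0,0,0]
  turn: [-0.045,-0.045,-0.045,-0.03,0]

```text
t: 1.1
eef_pos: [211.2, -588.1, 228.3]
tcp_rot: [-2.877, 1.57, 1.836]
ft_force: [0.2, 0.4, 0.5]
opening: 0.65
```

```bash
python3 go.py 443 -200 228 0
```

```text
t 1.1 pos [ 211.2496 -588.1031  228.3308] yaw 0.027359249383294697 F [0.194  0.4326 0.4552] op 0.6498279750866467 j [-1.3316  0.4913  1.5592 -0.      1.0917 -1.3321]
lin [ 0.001   0.4639 -0.776 ]
turn 0.00015199582990719276
```

Emit:
carry_out:
  grip: [-0.3,-0.3,-0.3,-0.3,-0.3]
  linear:
    - [0,0.046,-0.078]
    - [0,0.046,-0.078]
    - [0,0.046,-0.078]
    - [0,0.046,-0.078]
    - [0,0.046,-0.078]
  turn: [0,0,0,0,0]

```text
t: 1.6
eef_pos: [327.0, -391.6, 228.6]
tcp_rot: [-2.907, 1.571, 1.801]
ft_force: [0.0, -0.3, 0.6]
opening: 0.651
```

Emit:
carry_out:
  grip: [-0.3,-0.3,-0.3,-0.3,-0.3]
  linear:
    - [0,0.046,-0.078]
    - [0,0.046,-0.078]
    - [0,0.046,-0.078]
    - [0,0.046,-0.078]
    - [0,0.046,-0.078]
  turn: [0,0,0,0,0]

```text
t: 2.1
eef_pos: [442.2, -196.7, 228.7]
tcp_rot: [0.777, 1.571, -0.798]
ft_force: [0.6, -1.1, -0.6]
opening: 0.652
```

Emit:
carry_out:
  grip: [-0.3,-0.3,-0.3,-0.3,-0.3]
  linear:
    - [0,0,-0.085]
    - [0,0,-0.085]
    - [0,0,-0.085]
    - [0,0,-0.085]
    - [0,0,-0.085]
  turn: [0,0,0,0,0]

```text
t: 2.6
eef_pos: [441.4, 15.8, 228.7]
tcp_rot: [1.197, 1.571, -0.378]
ft_force: [0.2, -0.5, 0.1]
opening: 0.653
```

Emit:
carry_out:
  grip: [-0.3,-0.3,-0.3,-0.3,-0.3]
  linear:
    - [0,0,-0.085]
    - [0,0,-0.085]
    - [0,0,-0.085]
    - [0,0,-0.085]
    - [0,0,-0.04]
  turn: [0,0,0,0,0]

```text
t: 3.1
eef_pos: [441.5, 206.9, 228.5]
tcp_rot: [2.823, 1.571, 1.25]
ft_force: [-0.4, -0.6, 1.0]
opening: 0.648
```

```bash
python3 go.py 443 212.5 140 0
```

```text
t 3.1 pos [441.4743 206.8962 228.5345] yaw -0.12081441050971707 F [-0.4259 -0.6318  0.9746] op 0.6477708564932058 j [0.3026 0.2965 1.8866 0.0003 0.9584 0.3045]
lin [ 0.1771  0.003  -0.0112]
turn -0.0006711911694984282
```

Emit:
carry_out:
  grip: [-0.3,-0.3,-0.3]
  linear:
    - [0.09,0.003,-0.011]
    - [0.09,0,0]
    - [0,0,0]
  turn: [0,0,0]

```text
t: 3.4
eef_pos: [441.1, 209.1, 134.7]
tcp_rot: [-1.249, 1.562, -2.822]
ft_force: [-1.3, -0.8, 1.2]
opening: 0.653
```

```bash
python3 - <<'E'
from h import *
snap('wrist','w1')
E
python3 go.py 443 212.5 50 0
```

```text
t 3.45 pos [442.4491 209.3742 137.3355] yaw -0.15545599469973578 F [ 0.9124 -0.0911 -0.0202] op 0.6497302079758682 j [ 0.307   0.4295  1.9821 -0.0001  0.7351  0.3098]
lin [ 0.1747  0.0019 -0.0065]
turn -0.0008636444149985322
```

View pics/w1.png

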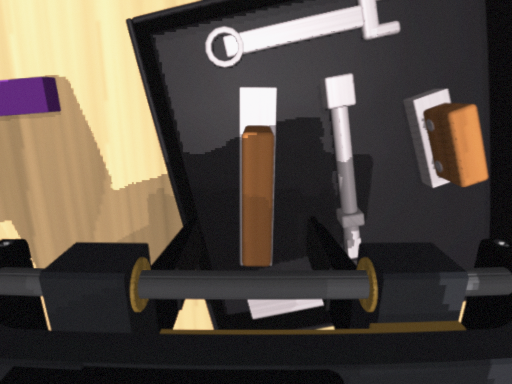

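The wrist view shows the rib at column 258, centred between the jaws and square to them, with its far end at row 127. Both fingers have room, so I'll descend and grip.

Emit:
carry_out:
  grip: [-0.3,-0.3,-0.3,-0.3]
  linear:
    - [0.06,0.002,-0.006]
    - [0.06,0,0]
    - [0.052,0,0]
    - [0,0,0]
  turn: [0,0,0,0]

```text
t: 3.85
eef_pos: [444.6, 212.3, 52.4]
tcp_rot: [-1.213, 1.569, -2.786]
ft_force: [-0.9, 0.8, 0.7]
opening: 0.651
```

Emit:
carry_out:
  grip: [1,1,1,1,1]
  linear:
    - [0,0,0]
    - [0,0,0]
    - [0,0,0]
    - [0,0,0]
    - [0,0,0]
  turn: [0,0,0,0,0]

```text
t: 4.35
eef_pos: [444.6, 212.6, 53.2]
tcp_rot: [1.771, 1.57, 0.199]
ft_force: [0.0, -0.6, 0.3]
opening: 0.287
```

```bash
python3 go.py 443 212.5 180 0
```

```text
t 4.35 pos [444.5994 212.6303  53.1849] yaw -0.04838797546382731 F [ 0.0312 -0.64    0.2623] op 0.2867124975475244 j [ 0.312   0.5768  2.0412 -0.0002  0.5227  0.313 ]
lin [-0.2536 -0.003   0.0002]
turn -0.0002688220859101517
```

Emit:
carry_out:
  grip: [1,1,1,1,1]
  linear:
    - [0,0,0]
    - [0,0,0]
    - [0,0,0]
    - [0,0,0]
    - [0,0,0]
  turn: [0,0,0,0,0]

```text
t: 4.85
eef_pos: [444.2, 212.6, 52.9]
tcp_rot: [-0.992, 1.571, -2.563]
ft_force: [-0.4, -0.4, 6.2]
opening: 0.231
```

Emit:
carry_out:
  grip: [1,1,1,1,1]
  linear:
    - [-0.02,0,0]
    - [-0.04,0,0]
    - [-0.06,0,0]
    - [-0.06,0,0]
    - [-0.06,0,0]
  turn: [0,0,0,0,0]

```text
t: 5.35
eef_pos: [444.1, 212.5, 174.1]
tcp_rot: [-1.039, 1.57, -2.61]
ft_force: [0.1, 0.1, -4.8]
opening: 0.231
```

```bash
python3 - <<'E'
from h import *
a=snap('side','side2')
cv2.imwrite('pics/side2c.png',cv2.resize(a[40:310,130:400],(600,600),interpolation=cv2.INTER_CUBIC))
E
python3 go.py 412 -248 170 9.4
```

```text
t 5.4 pos [445.5991 213.0831 178.3019] yaw -0.033565855167432164 F [1.1604 0.8971 2.4978] op 0.22833624152431936 j [ 0.3123  0.3699  1.9361 -0.0001  0.8299  0.3129]
lin [ 0.0147 -0.0667  0.9222]
turn -0.05240869919537462
```

View pics/side2c.png

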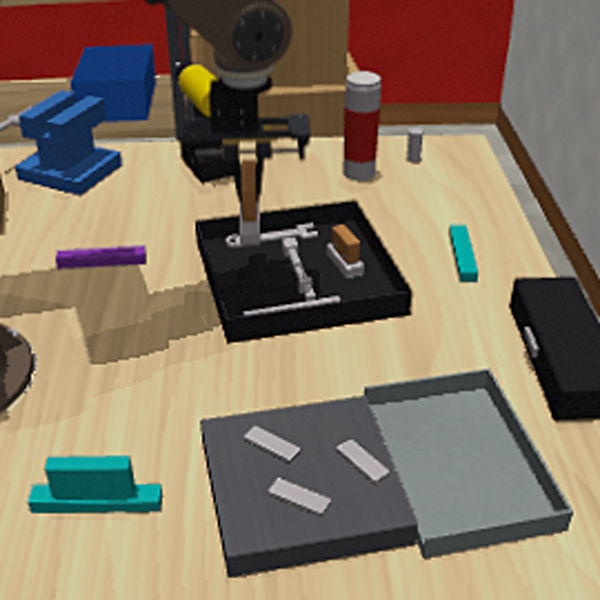

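The scraper is held level above the crate at about (248,200), opening 0.23 = 22 mm. The other tools are still in the crate and the offcuts haven't moved. Next I'll carry it to the near side of the plate.

Emit:
carry_out:
  grip: [1,1,1,1,1]
  linear:
    - [0,0,0.06]
    - [0,0,0.09]
    - [0,0,0.09]
    - [0,0,0.09]
    - [0,0,0.09]
  turn: [0,0,0,0,0]

```text
t: 5.9
eef_pos: [443.8, 1.0, 172.7]
tcp_rot: [-0.044, 1.571, -1.615]
ft_force: [0.3, 0.5, -2.3]
opening: 0.229
```

Emit:
carry_out:
  grip: [1,1,1,1,1]
  linear:
    - [0,0,0.09]
    - [0,-0.015,0.09]
    - [0,-0.015,0.09]
    - [0,-0.015,0.09]
    - [0,-0.015,0.09]
  turn: [0,0,0,0,0]

```text
t: 6.4
eef_pos: [413.2, -224.1, 172.7]
tcp_rot: [-1.934, 1.571, 2.777]
ft_force: [0.9, 1.3, -2.9]
opening: 0.227
```

Emit:
carry_out:
  grip: [1,1,1,1]
  linear:
    - [0,0,0.05]
    - [0,0,0]
    - [0,0,0]
    - [0,0,0]
  turn: [0,-0.026,-0.026,0]

```text
t: 6.8
eef_pos: [413.7, -247.5, 172.5]
tcp_rot: [-2.281, 1.57, 2.594]
ft_force: [0.3, 0.3, -2.9]
opening: 0.231
```

```bash
python3 go.py 412 -248 95 9.4
```

```text
t 6.8 pos [ 413.7103 -247.4576  172.4988] yaw 9.352008655524862 F [ 0.2559  0.2972 -2.8666] op 0.23068013464198395 j [-0.6761  0.3652  1.9659 -0.0001  0.8111 -0.8393]
lin [ 0.155  -0.0035  0.0006]
turn -0.0002666185804174326
```

Emit:
carry_out:
  grip: [1,1,1,1]
  linear:
    - [0.06,-0.003,0]
    - [0.06,0,0]
    - [0.035,0,0]
    - [0,0,0]
  turn: [0,0,0,0]

```text
t: 7.2
eef_pos: [411.8, -246.8, 93.4]
tcp_rot: [-2.39, 1.567, 2.483]
ft_force: [-0.7, -0.1, -2.6]
opening: 0.228
```

```bash
python3 go.py 412 -248 89 9.4
python3 - <<'E'
from h import *
a=snap('side','side3');b=snap('wrist','w3')
A=cv2.resize(a[200:310,200:400],(800,440),interpolation=cv2.INTER_CUBIC)
cv2.imwrite('pics/s3.png',A)
E
```

```text
t 7.2 pos [ 411.8129 -246.8165   93.4041] yaw 9.211880500706888 F [-0.7296 -0.1357 -2.6466] op 0.22814974363833115 j [-0.6776  0.4932  2.0422 -0.0001  0.6102 -0.8383]
lin [0.0088 0.     0.0024]
turn -0.0010451083294061784
```

View pics/s3.png

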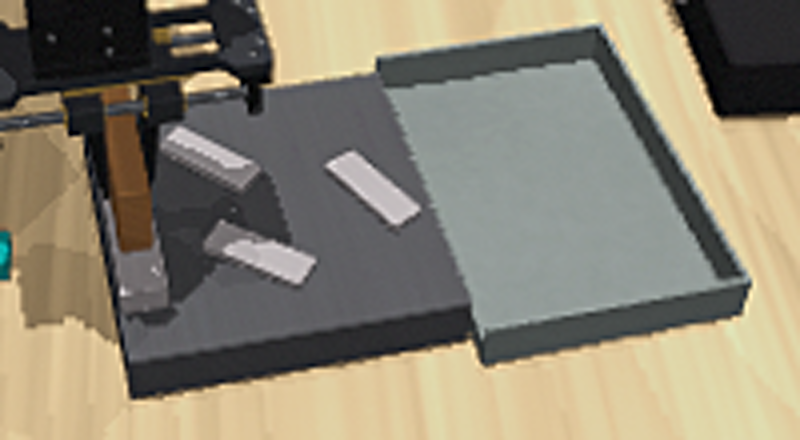

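The foot (lower end at about (143,290)) hovers just above the plate's near strip, parallel to the edge and clear of the offcuts. I'll lower it to about 1 mm above the plate.

Emit:
carry_out:
  grip: [1,1,1,1]
  linear:
    - [0.004,0,0.001]
    - [0.004,0,0.001]
    - [0,0,0]
    - [0,0,0]
  turn: [-0.001,0,0,0]

```text
t: 7.7
eef_pos: [412.8, -248.7, 91.5]
tcp_rot: [0.61, 1.57, -0.795]
ft_force: [0.0, 0.6, -3.1]
opening: 0.228
```

```bash
python3 go.py 412 -248 88.5 9.4
```

```text
t 7.7 pos [ 412.8233 -248.7014   91.453 ] yaw 9.487645445027875 F [ 0.0432  0.6024 -3.0549] op 0.22766698552686235 j [-0.6793  0.4973  2.042  -0.0001  0.6017 -0.8448]
lin [ 0.0059 -0.0014 -0.0017]
turn 0.0004869191390437461
```

Emit:
carry_out:
  grip: [1,1,1]
  linear:
    - [0.004,0,0]
    - [0,0,0]
    - [0,0,0]
  turn: [0,0,0]

```text
t: 8.0
eef_pos: [412.7, -248.6, 89.1]
tcp_rot: [-1.969, 1.571, 2.909]
ft_force: [0.7, -0.1, -3.8]
opening: 0.23
```

```bash
python3 go.py 661 -207 88.5 9.4
```

```text
t 8.0 pos [ 412.7087 -248.6046   89.0905] yaw 9.492007013268973 F [ 0.6586 -0.116  -3.7711] op 0.23035554481174836 j [-0.6794  0.5016  2.0437 -0.0001  0.5964 -0.845 ]
lin [ 0.0011  0.5035 -0.0002]
turn 0.0005111500737165129
```

Emit:
carry_out:
  grip: [1,1,1,1,1]
  linear:
    - [0,0.015,0]
    - [0,0.015,0]
    - [0,0.015,0]
    - [0,0.015,0]
    - [0,0.015,0]
  turn: [0,0,0,0,0]

```text
t: 8.5
eef_pos: [450.2, -242.1, 89.0]
tcp_rot: [-2.199, 1.57, 2.679]
ft_force: [-2.8, 0.8, -3.1]
opening: 0.229
```

Emit:
carry_out:
  grip: [1,1,1,1,1]
  linear:
    - [0,0.015,0]
    - [0,0.015,0]
    - [0,0.015,0]
    - [0,0.015,0]
    - [0,0.015,0]
  turn: [0,0,0,0,0]

```text
t: 9.0
eef_pos: [487.3, -236.2, 89.1]
tcp_rot: [0.043, 1.571, -1.363]
ft_force: [-0.1, -0.5, -3.6]
opening: 0.231
```

Emit:
carry_out:
  grip: [1,1,1,1,1]
  linear:
    - [0,0.015,0]
    - [0,0.015,0]
    - [0,0.015,0]
    - [0,0,0]
    - [0,0,0]
  turn: [0,0,0,0,0]

```text
t: 9.5
eef_pos: [509.0, -232.5, 89.1]
tcp_rot: [0.668, 1.571, -0.737]
ft_force: [-0.8, 0.6, -3.4]
opening: 0.229
```

```bash
python3 go.py 661 -207 88.5 9.4
python3 - <<'E'
from h import *
a=snap('side','side4')
A=cv2.resize(a[200:310,200:400],(800,440),interpolation=cv2.INTER_CUBIC)
cv2.imwrite('pics/s4.png',A)
E
```

```text
t 9.5 pos [ 509.0335 -232.4819   89.0907] yaw 9.510304298637623 F [-0.7738  0.6337 -3.398 ] op 0.22854866455430517 j [-0.5464  0.58    1.855  -0.0001  0.7063 -0.7124]
lin [ 0.0012  0.3082 -0.    ]
turn 0.0006128016590979021
```

View pics/s4.png

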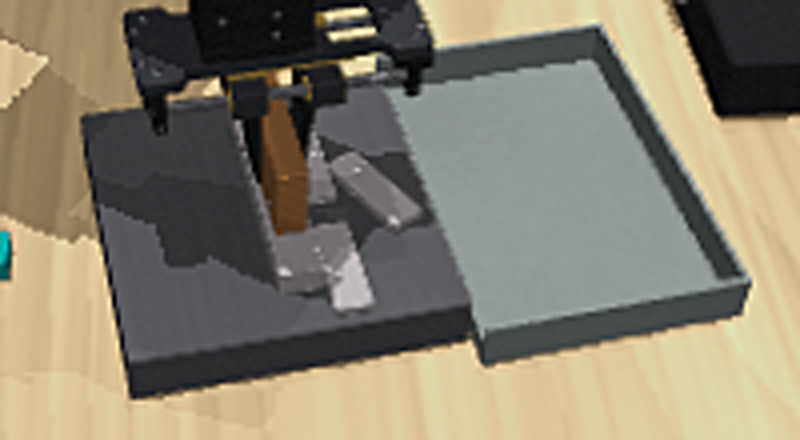

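The bars now lie flush against the foot. The near one, with its end at about (355,305), overhangs the foot's end at about (300,290). I'll measure by how much.

Run:
```python
from h import *
p=(np.array([(336,306),(373,296),(348,226),(312,203),(333,196),(398,227),(422,215),(332,160),(355,152)])+.5)/4-.5+[200,200]
w=pix2w('side4',p,48)[:,:2]-[503,-233]; a=np.radians(9.4); M=np.array([[np.cos(a),np.sin(a)],[-np.sin(a),np.cos(a)]])
print((w@M.T).round(0).tolist())
print(M@(np.array([509,-232.5])-[503,-233]))
i=load('top0')
```

```text
[[21.0, -101.0], [45.0, -98.0], [45.0, -39.0], [27.0, -15.0], [42.0, -12.0], [76.0, -47.0], [95.0, -40.0], [49.0, 21.0], [66.0, 25.0]]
[ 6.00109595 -0.48666969]
```

The near bar spans plate y −100 to −30, the second −13 to 57, and the foot ±80. I'll back off 6 mm, shift 18 mm toward −y so the foot covers both, then go on.

Emit:
carry_out:
  grip: [1,1,1,1,1]
  linear:
    - [0,-0.014,0]
    - [0,0,0.018]
    - [0,0,0.02]
    - [0,0,0]
    - [0,0,0]
  turn: [0,0,0,0,0]

```text
t: 10.05
eef_pos: [505.0, -252.9, 89.1]
tcp_rot: [0.283, 1.571, -1.123]
ft_force: [-0.7, 0.3, -3.7]
opening: 0.227
```

Emit:
carry_out:
  grip: [1,1,1,1,1]
  linear:
    - [0,0.012,0]
    - [0,0.015,0]
    - [0,0.015,0]
    - [0,0.015,0]
    - [0,0.015,0]
  turn: [0,0,0,0,0]

```text
t: 10.55
eef_pos: [541.2, -246.2, 89.1]
tcp_rot: [-1.856, 1.57, 3.022]
ft_force: [-2.4, -0.1, -2.7]
opening: 0.229
```

Emit:
carry_out:
  grip: [1,1,1,1,1]
  linear:
    - [0,0.015,0]
    - [0,0.015,0]
    - [0,0.012,0]
    - [0,0,0]
    - [0,0,0]
  turn: [0,0,0,0,0]

```text
t: 11.05
eef_pos: [561.7, -243.0, 89.1]
tcp_rot: [1.101, 1.57, -0.304]
ft_force: [0.2, 0.3, -2.9]
opening: 0.237
```

```bash
python3 go.py 661 -225 88.5 9.4
python3 - <<'E'
from h import *
a=snap('side','side5')
A=cv2.resize(a[200:310,200:400],(800,440),interpolation=cv2.INTER_CUBIC)
cv2.imwrite('pics/s5.png',A)
E
```

```text
t 11.05 pos [ 561.6718 -242.9859   89.0557] yaw 9.498097878010952 F [ 0.1568  0.2663 -2.9307] op 0.23704022798657465 j [-0.5163  0.6365  1.7219  0.0002  0.7825 -0.6822]
lin [ 0.0012  0.2019 -0.0027]
turn 0.0005449882111719558
```

View pics/s5.png

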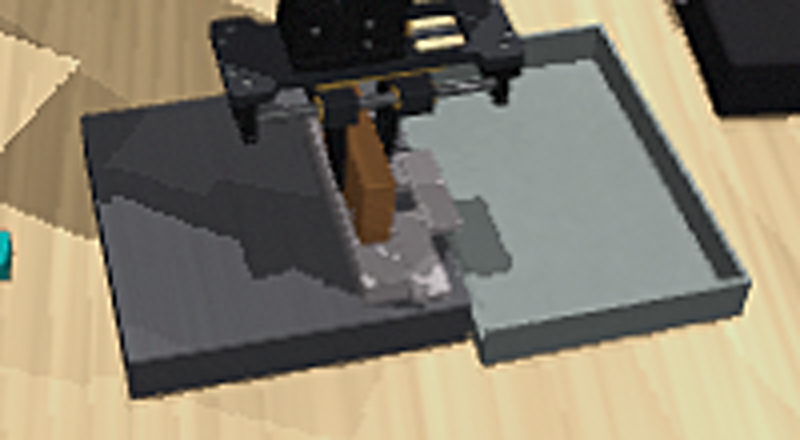

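Both bars sit within the foot's length, and the third (about (435,190)) is already ahead at the edge. I'll push on over the pan.

Emit:
carry_out:
  grip: [1,1,1,1,1]
  linear:
    - [0,0.015,0]
    - [0,0.018,0]
    - [0,0.018,0]
    - [0,0.018,0]
    - [0,0.018,0]
  turn: [0,0,0,0,0]

```text
t: 11.6
eef_pos: [605.4, -235.7, 89.2]
tcp_rot: [1.056, 1.57, -0.349]
ft_force: [0.6, -0.1, -3.3]
opening: 0.226
```

Emit:
carry_out:
  grip: [1,1,1,1,1]
  linear:
    - [0,0.018,0]
    - [0,0.018,0]
    - [0,0.018,0]
    - [0,0.018,0]
    - [0,0.018,0]
  turn: [0,0,0,0,0]

```text
t: 12.1
eef_pos: [649.4, -228.3, 89.1]
tcp_rot: [0.832, 1.571, -0.573]
ft_force: [-1.1, 0.2, -2.4]
opening: 0.228
```

Emit:
carry_out:
  grip: [1,1,1,1,1]
  linear:
    - [0,0.018,0]
    - [0,0,0]
    - [0,0,0]
    - [-0.06,0,0]
    - [-0.06,0,0]
  turn: [0,0,0,0,0]

```text
t: 12.6
eef_pos: [656.7, -226.9, 149.0]
tcp_rot: [-2.11, 1.568, 2.768]
ft_force: [0.7, 0.1, -3.3]
opening: 0.23
```

```bash
python3 go.py 503 -233 140 9.4
python3 - <<'E'
from h import *
a=snap('side','side6')
A=cv2.resize(a[190:310,200:400],(800,480),interpolation=cv2.INTER_CUBIC)
cv2.imwrite('pics/s6.png',A)
E
```

```text
t 12.6 pos [ 656.7066 -226.9054  148.9921] yaw 9.476448352449271 F [ 0.6514  0.1378 -3.3147] op 0.23003205551640696 j [-0.4276  0.6682  1.4491 -0.0002  1.0266 -0.5929]
lin [ 0.0187 -0.3052 -0.0386]
turn 0.00042471306916261515
```

View pics/s6.png

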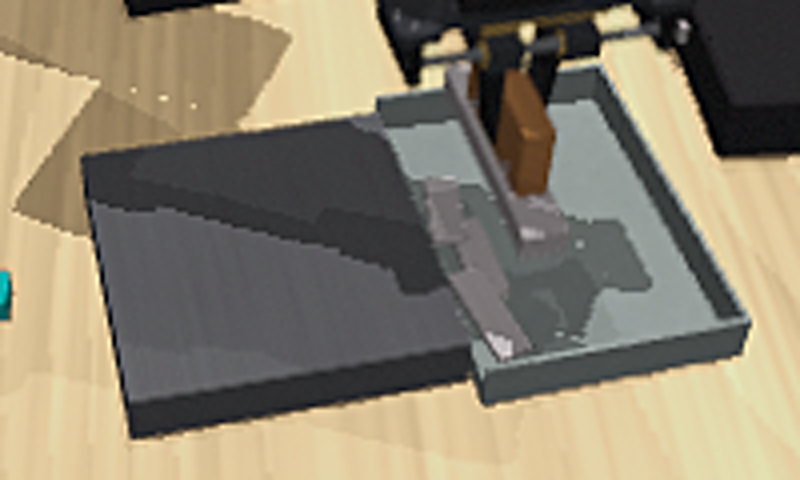

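The plate is clear and the bars lie in the pan along its near wall, at about (440,205) to (500,330). Now back to the plate centre.

Emit:
carry_out:
  grip: [1,1,1,1,1]
  linear:
    - [0,-0.05,-0.008]
    - [0,-0.07,-0.008]
    - [0,-0.07,-0.008]
    - [0,-0.07,-0.008]
    - [0,-0.045,-0.006]
  turn: [0,0,0,0,0]

```text
t: 13.15
eef_pos: [501.4, -233.2, 149.0]
tcp_rot: [-2.008, 1.57, 2.87]
ft_force: [0.5, -1.5, -3.3]
opening: 0.231
```

Emit:
carry_out:
  grip: [1,1,1,1,1]
  linear:
    - [0,0,0]
    - [0.05,0,0]
    - [0.04,0,0]
    - [0.02,0,0]
    - [0,0,0]
  turn: [0,0,0,0,0]

```text
t: 13.65
eef_pos: [503.8, -233.2, 93.0]
tcp_rot: [-2.263, 1.569, 2.615]
ft_force: [-0.0, 0.1, -2.2]
opening: 0.228
```

```bash
python3 go.py 503 -233 88 9.4
```

```text
t 13.65 pos [ 503.8173 -233.1545   92.9837] yaw 9.498617797477815 F [-0.0005  0.1049 -2.1749] op 0.22831821523441706 j [-0.5524  0.57    1.862  -0.0001  0.7116 -0.7181]
lin [ 0.01   -0.0015 -0.0006]
turn 0.0005478766526545245
```

Emit:
carry_out:
  grip: [1,1,1,1,1]
  linear:
    - [0.006,0,0]
    - [0.003,0,0]
    - [0,0,0]
    - [0.001,0,0]
    - [0,0,0]
  turn: [0,0,0,0,0]

```text
t: 14.15
eef_pos: [504.1, -233.4, 89.4]
tcp_rot: [0.705, 1.57, -0.7]
ft_force: [0.0, -0.1, -3.1]
opening: 0.23
```

Emit:
carry_out:
  grip: [1,1,1,1,1]
  linear:
    - [0.001,0,0]
    - [0,0,0]
    - [0.001,0,0]
    - [0,0,0]
    - [0,0,0]
  turn: [0,0,0,0,0]

```text
t: 14.65
eef_pos: [504.0, -233.4, 88.1]
tcp_rot: [0.062, 1.571, -1.343]
ft_force: [-0.2, 0.1, -3.0]
opening: 0.234
```

Emit:
carry_out:
  grip: [1,1,1,1,1]
  linear:
    - [0.001,0,0]
    - [0,0,0]
    - [0.001,0,0]
    - [0,0,0]
    - [0,0,0]
  turn: [0,0,0,0,0]

```text
t: 15.15
eef_pos: [504.0, -233.4, 87.9]
tcp_rot: [0.66, 1.57, -0.745]
ft_force: [-3.8, 1.6, 8.3]
opening: 0.229
```

Contact at 87.9 mm, as predicted. Releasing: partial opening first, then up.

Emit:
carry_out:
  grip: [-0.3,-0.3,-0.3,-0.3,-0.3]
  linear:
    - [0,0,0]
    - [0,0,0]
    - [0,0,0]
    - [0,0,0]
    - [0,0,0]
  turn: [0,0,0,0,0]

```text
t: 15.65
eef_pos: [504.0, -233.4, 87.1]
tcp_rot: [0.148, 1.571, -1.258]
ft_force: [0.6, 0.5, -0.0]
opening: 0.591
```

Emit:
carry_out:
  grip: [-0.3,-0.3,-0.3,-0.3,-0.3]
  linear:
    - [0,0,0]
    - [-0.03,0,0]
    - [-0.07,0,0]
    - [-0.09,0,0]
    - [-0.09,0,0]
  turn: [0,0,0,0,0]

```text
t: 16.15
eef_pos: [503.6, -233.2, 228.5]
tcp_rot: [-2.225, 1.57, 2.653]
ft_force: [1.3, -0.3, 0.2]
opening: 0.65
```

Emit:
carry_out:
  grip: [-0.3,-0.3,-0.3,-0.3,-0.3]
  linear:
    - [0,0,-0.08]
    - [0,0,-0.09]
    - [0,0,-0.09]
    - [0,0,-0.09]
    - [0,0,-0.09]
  turn: [0,0,0,0,0]

```text
t: 16.65
eef_pos: [467.1, -14.8, 227.3]
tcp_rot: [1.067, 1.57, -0.339]
ft_force: [0.8, -0.6, 0.8]
opening: 0.651
```

Emit:
carry_out:
  grip: [-0.3,-0.3,-0.3,-0.3]
  linear:
    - [0,0,-0.05]
    - [0,0,0]
    - [0,0,0]
    - [0,0,0]
  turn: [0,0,0,0]

```text
t: 17.05
eef_pos: [463.8, 7.6, 227.1]
tcp_rot: [0.275, 1.571, -1.131]
ft_force: [0.8, -0.1, -0.6]
opening: 0.653
```

```bash
python3 go.py
python3 - <<'E'
from h import *
a=snap('top','top7');b=snap('side','side7')
A=cv2.resize(a[80:250,270:400],(459,600),interpolation=cv2.INTER_CUBIC)
B=cv2.resize(b[190:310,210:390],(341*0+800,533),interpolation=cv2.INTER_CUBIC)
cv2.imwrite('pics/t7.png',A);cv2.imwrite('pics/s7.png',B)
E
```

```text
t 17.05 pos [463.7899   7.5878 227.0891] yaw 9.462644267452676 F [ 0.8112 -0.1216 -0.5523] op 0.6526094655523498 j [-0.1261  0.2646  1.94   -0.0003  0.9369 -0.2911]
```

View pics/t7.png

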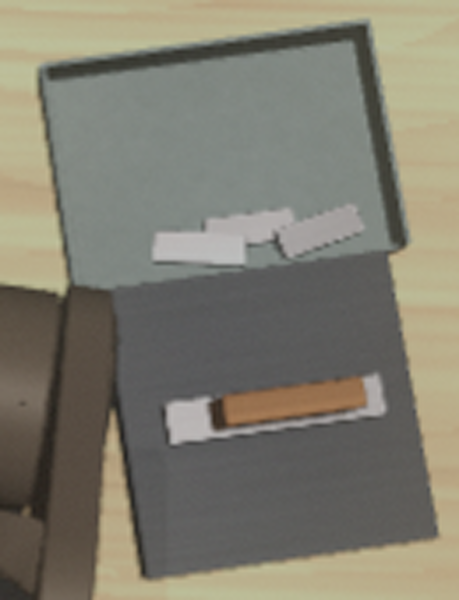

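View pics/s7.png

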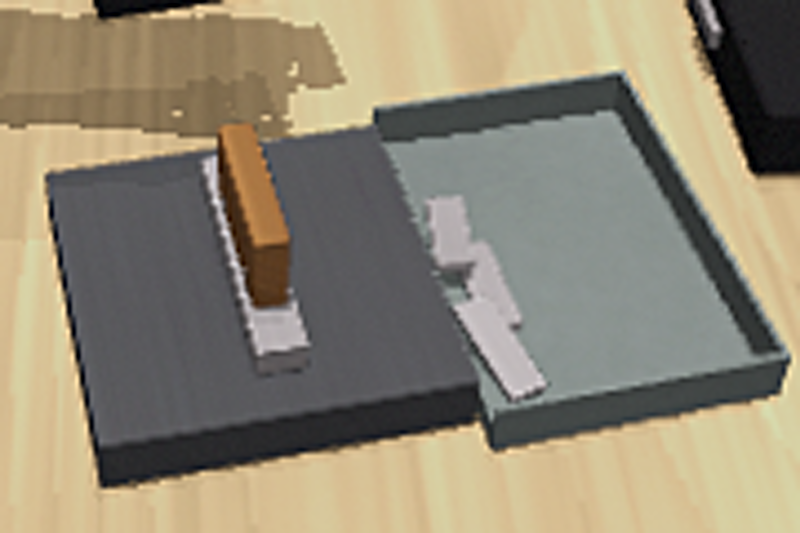

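All three offcuts lie in the pan (top view about (198,248), (250,226) and (320,230)). The scraper stands upright on the cleared plate and the gripper is clear, so I'm handing in.

```bash
python3 -c "
from cell import env
print(env.job_done())"
```

```text
the job is handed in; nothing more can be done
None
```

The job is handed in at about 17 s of robot time. I took the scraper out of the crate by its rib and swept all three offcuts into the scrap pan. It now stands upright on the cleared plate, released.

- **Final pictures (top and side):** all three offcuts are in the pan and the plate is empty apart from the scraper. The gripper was well clear.
- **Crate:** the other tools were in the crate and looked undisturbed in the picture taken after the lift-out. I did not photograph the crate again at the end.
- **During the sweep:** one offcut slid past the end of the foot by about 20 mm. I backed off a little, shifted the scraper 18 mm sideways to cover it, and went on.
- **Contact and forces:** the gripper stayed above the offcuts throughout. Force readings at the end of each move stayed within about 9 N. The scraper touched down on the plate at the height predicted from the crate grip.

No check failed or disagreed.

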